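Lay out an evaporation station on the lab bench

TASK

Set up the evaporation station: first stand the white porcelain dish in the middle of the hotplate's round plate, then lay the metal cover centred on the dish. Stand the blue-capped amber bottle in the grey tray, midway between the two clear bottles and centred across the tray's width, and stand the red-lidded white jar on the bench in front of the middle of the tube rack, on the side facing the robot and about two centimetres clear of the rack. Keep the bottle and the jar upright, leave the yellow-capped amber bottle and the green-lidded jar where they are, and let go of everything.

Things in the scene. Friction and masses are not known exactly. Their poses are not given: they have to be found in the camera images.
- dish: White porcelain dish, an open round cup: outside 60 mm in diameter from 12 mm up to its rim at 42 mm, tapering to 48 mm at the foot, wall 4 mm, about 110 g. Loose on the bench. Origin: centre of its underside; z is up. All the loose things stand upright in a rough arc on the near part of the bench, about 90 to 150 mm apart centre to centre, in any order.
- cover: Round flat aluminium cover: disc 70 mm in diameter and 5 mm thick with a flat underside, and a black knob on top in the middle (stem 12 mm in diameter from 5 to 10 mm high, grip 18 mm in diameter from 10 to 30 mm high), about 60 g. Lies loose on the bench, knob up. Origin: centre of its underside; z is up. On the dish its underside rests on the rim, 42 mm above the dish's origin.
- amber_blue: Amber-brown bottle with a blue cap: round body 50 mm in diameter up to 70 mm high, then a short cone to a blue screw cap 34 mm in diameter, 100 mm tall in all, about 160 g, pale label band. Stands loose on the bench. Origin: centre of its underside; z is up.
- jar_red: Milk-white straight round jar with a flat red lid: body 50 mm in diameter up to 70 mm high, lid 52 mm in diameter from 70 to 90 mm, about 140 g, pale label band. Stands loose on the bench. Origin: centre of its underside; z is up.
- amber_yellow: Amber-brown bottle with a yellow cap (a look-alike, to be left alone): round body 50 mm in diameter up to 70 mm high, then a short cone to a yellow screw cap 34 mm in diameter, 100 mm tall in all, about 160 g, pale label band. Stands loose on the bench. Origin: centre of its underside; z is up.
- jar_green: Milk-white straight round jar with a flat green lid: body 50 mm in diameter up to 70 mm high, lid 52 mm in diameter from 70 to 90 mm, about 140 g, pale label band. Stands loose on the bench. Origin: centre of its underside; z is up. To be left alone.
- plate_center (a point): Centre of the top face of the hotplate's round dark metal plate (124 mm in diameter, 75 mm above the bench). The hotplate is a fixed white box 170 mm deep (x) by 150 mm wide (y), 64 mm high under the plate, with two knobs on its front. Axes: x away from the robot (turned by at most 15 degrees), y left, z up. It may stand at the left, in the middle or at the right.
- tube_rack: Fixed white tube rack, 80 mm deep (x) by 160 mm wide (y) by 72 mm high, two rows of four holes, with five white capped tubes standing in it up to 95 mm high. Origin: centre of its underside; x points away from the robot (turned by at most 15 degrees), y to the left along the rack, z up. Its front face is at x = -40 mm. It may stand at the left, in the middle or at the right.
- tray: Fixed grey tray, 90 mm (x) by 240 mm (y), walls 12 mm high, inner floor 4 mm above the bench. Two fixed pale-blue clear bottles with black caps, 48 mm in diameter, 89 mm high, stand in it at y = -85 and +85 mm. Origin: centre of its underside; x away from the robot (turned at most 15 degrees), y left along the tray, z up. It may stand left, middle or right.
Mind the look-alikes: they are no part of the job. What is shaped like the part that bears plate_center but brown is not meant.

How it is judged:
On the way, in this order (a step that is already met when the one before it is completed fails the run):
1. the dish stands released in the middle of the hotplate's plate (horizontal distance between dish and plate_center below 0.012 m and z of dish in the frame of plate_center between -0.003 and 0.003 m and angle between dish's own z axis and vertical below 0.08 rad and contact force between the fingers and dish below 0.05 N and linear speed of dish below 0.02 m/s), for 0.2 s.
2. the cover lies released on the dish, on the hotplate (horizontal distance between dish and plate_center below 0.012 m and z of dish in the frame of plate_center between -0.003 and 0.003 m and angle between each of dish, cover's own z axis and vertical below 0.08 rad and horizontal distance between cover and dish below 0.01 m and z of cover in the frame of dish between 0.039 and 0.046 m and contact force between the fingers and cover below 0.05 N and linear speed of cover below 0.02 m/s), for 0.2 s.
At the end, for the whole second after the job is handed in: Dish upright on the plate within 12 mm of its centre; cover flat on the dish within 10 mm; blue-capped bottle upright in the tray within 13 mm of the midpoint each way; red-lidded jar upright on the bench, 5 to 35 mm before the rack, within 15 mm of its middle; all at rest (horizontal distance between dish and plate_center below 0.012 m and z of dish in the frame of plate_center between -0.003 and 0.003 m and angle between each of dish, cover, amber_blue, jar_red's own z axis and vertical below 0.08 rad and horizontal distance between cover and dish below 0.01 m and z of cover in the frame of dish between 0.039 and 0.046 m and y of amber_blue in the frame of tray between -0.013 and 0.013 m and x of amber_blue in the frame of tray between -0.013 and 0.013 m and z of amber_blue in the frame of tray between 0.001 and 0.007 m and x of jar_red in the frame of tube_rack between -0.1 and -0.07 m and y of jar_red in the frame of tube_rack between -0.015 and 0.015 m and height (world z) of jar_red between -0.003 and 0.004 m and linear speed of each of dish, cover, amber_blue, jar_red below 0.02 m/s); the robot touches nothing.
It fails at once if the yellow-capped bottle is moved by more than 25 mm or tipped (distance of amber_yellow from where it was at the start of the episode above 0.025 m or angle between amber_yellow's own z axis and vertical above 0.5 rad).
It fails at once if the green-lidded jar is moved by more than 25 mm or tipped (distance of jar_green from where it was at the start of the episode above 0.025 m or angle between jar_green's own z axis and vertical above 0.5 rad).
It fails at once if the blue-capped bottle or the red-lidded jar is tipped over (more than 40 degrees) (angle between any of amber_blue, jar_red's own z axis and vertical above 0.7 rad).
It also fails if it takes over 104 s, if anything falls off the work surface, if the arm or the gripper's body presses on something with over 40 N, if the wrist force passes 120 N, or if a joint passes its speed limit or range.

ROBOT

A 6-joint arm with a two-finger parallel gripper is mounted at the origin on the work surface. World frame = base frame: x ahead of the robot, y to its left, z up, the work surface at z = 0. Lengths are in m, angles in rad, forces in N, time in s.
With the tool pointing down it reaches from about 0.3 to 0.775 m from the base axis. Payload 14.6 kg.
Tool frame: the origin (TCP) lies at the very end of the fingers, on their centre line; the grasp point (between the pads) lies 19 mm behind it; z points along the fingers, y is the line along which they close (so a half turn about z gives the same grasp; the last joint's range is limited). The gripper opens to 94 mm and grips with 3 to 60 N. Pads are 16 mm wide; open, the fingers measure 119 mm over their backs; the gripper's body (75 mm by 177 mm) begins 78 mm behind the grasp point.
Start: joints at [1.196, 0.3, 1.521, -0, 1.321, -0.067], TCP at [0.167, 0.524, 0.205] pointing down, gripper open.
Joint ranges: [-3.03, 3.03], [-0.79, 2.21], [0.23, 2.52], [-1.04, 4.18], [0, 3.07], [-2.55, 2.55]. Speed limits (rad/s): [2.22, 2.22, 2.57, 3.14, 3.14, 3.14].

INTERFACE

Orientations are given as [roll, pitch, yaw] about the fixed x, y, z axes, in that order (R = Rz(yaw) Ry(pitch) Rx(roll)).
In Python, from station import ctrl, camera, camera_info, finder gives the robot as it stands.
- The arm moves only by the tool carry_out, never from a script. Its argument "motion" is a list of rows, each a list of 2 entries, a list of its own where there are three numbers: the shift along the tool's x, y, z as a fraction of full scale, then the turn about the tool's z as a fraction of full scale. A call has 1 to 12 rows; each row is the pose to reach, as a shift and turn from the pose commanded when the call began, along the tool's axes at that moment, turning the shorter way round; what a row does not reach only later rows make up. Full scale, the value 1, is 200 mm for a shift and 360 degrees for a turn. A row lasts 1/10 s, in which the tool goes at most 50 mm and 8.59 degrees, less where a joint would pass 70% of its speed; a pose out of reach is approached as far as the arm can. A call with a number of a shift or a turn outside -1 to 1 is refused whole. A call with a gripper value outside its range is refused whole. "hand" is the closure, from -1 (fully open) to 1 (shut), set as the call begins (left out, the last holds). The fingers move at their own pace and stop on an object; "force" is the grip in N (left out, the last holds). Time passes only in rows, so rows that repeat a pose let the fingers close. It gives the time, the measured TCP pose, the force, the opening and the grip force at its end, in the units of the state.
- ctrl.get_obs(): the state, without advancing time (a new reading comes with each control period).
- camera(name): name is "scene" or "side" or "wrist"; returns (picture, depth): 480x640x3 uint8, blue, green, red; 480x640 float32, m along the optical axis (not along the pixel's ray), 0 where there is no reading.
- camera_info(name): a dict with "camera_matrix" (3x3 intrinsics, pixels), "origin" and "attitude" of the camera in the world. Camera axes: x right, y down, z forward; pixel columns grow to the right and rows downward; lengths in m; the calibration is good to about 2 mm. A picture is of the moment at which its call begins: read the wrist's pose just before it. camera_info takes no time and is no camera call; for the wrist camera it gives the pose at the moment of the call.
- ctrl.hand_in(): hands the job in; it is judged then, once.
Trained networks look in the newest picture that a camera, given by its name, has taken for a name from the list of things; names that differ only in an ending like _2 or _b are one class to them, and where a whole thing is asked for, a point or a joint stands for the part that bears it (a point fixed in the world has none). Each returns a list of dicts, best first, with "conf" (0 to 1); they miss things now and then, are a little off and sometimes report something else, mostly with a low value. They report only what shows in the picture. A call takes as long as a camera call. They do not tell look-alikes from the thing itself.
- finder.boxes_of(camera, query): "location" ([column, row] in pixels, amid what is visible of it).
- finder.cut_out(camera, query): "mask" (480x640 bool, what is visible of it) and "location" ([column, row] in pixels, amid what is visible of it).
- finder.pinpoint(camera, query): "location" ([column, row] in pixels: a listed point, or the origin of a listed thing).
The state is a dict: "time_s": time; "qpos": joint angles; "joint_vel": joint speeds; "tau": joint torques, N m; "ee_pos": TCP position; "eef_rot": TCP orientation; "force": force on the tool from outside, world axes, zero at the start; "moment": the same for the moment, N m; "grip_width": finger opening in m; "grip_force": force on a finger pad.
Only numpy, scipy, OpenCV 4.12 (cv2) and the standard library are available. Lean on these libraries where they do the work, as an engineer would, in place of code of your own. Each camera call takes 0.05 s, during which the arm holds its last target. There are 200 camera calls.

## Working session

There is one attempt and no reset: what is moved stays moved. The work goes in short steps, Python scripts to look and compute and a tool call to move; the robot and the scene stay as the last step left them, time stands still between calls to the robot, and variables do not carry over. Pictures are saved under pics/ and viewed, at most 14 in all, crops included, and the job is handed in when it is done.

Besides the shell and the picture viewer there is one more tool, called after "Request:" as name(argument=value, ...), one argument or row to a line, values as JSON. carry_out: Moves the arm, as the interface text tells. Its arguments: {"type":"object","properties":{"motion":{"type":"array","items":{"type":"array"}},"hand":{"type":"number"},"force":{"type":"number"}},"required":["motion"]}

```bash
mkdir -p pics; ls
python3 - <<'E'
from station import ctrl,camera,camera_info,finder
import cv2
for n in("scene","side"):
    p,d=camera(n);cv2.imwrite(f"pics/{n}0.png",p);i=camera_info(n);print(n,i)
o=ctrl.get_obs();print(o)
E
```

```text
pics
scene {'camera_matrix': array([[462.67271813,   0.        , 314.1889431 ],
       [  0.        , 462.67271813, 233.09738987],
       [  0.        ,   0.        ,   1.        ]]), 'origin': array([1.22634663, 0.18161576, 0.58433777]), 'attitude': array([-2.1116177 ,  0.0207477 ,  1.94060276])}
side {'camera_matrix': array([[447.76963571,   0.        , 318.31028577],
       [  0.        , 447.76963571, 233.77435435],
       [  0.        ,   0.        ,   1.        ]]), 'origin': array([-0.02229334, -0.78950526,  0.68876158]), 'attitude': array([-2.18803909, -0.00489075, -0.59897729])}
{'time_s': 0.1, 'qpos': array([ 1.19638235e+00,  3.00388457e-01,  1.52147323e+00,  4.12443218e-06,
        1.32069879e+00, -6.66067567e-02]), 'joint_vel': array([-0.00013728, -0.00179026, -0.0018539 , -0.00058475, -0.00165541,
        0.00055273]), 'tau': array([ 2.30449994e-03, -5.32642114e+01, -3.53285551e+01,  7.09946570e-02,
        2.34334875e-02, -6.51967525e-05]), 'ee_pos': array([0.16655941, 0.52394687, 0.20497728]), 'eef_rot': array([-3.14062724e+00, -6.84023431e-05,  2.83378438e+00]), 'force': array([ 0.24278658, -0.320567  , -0.41998988]), 'moment': array([-0.00972803, -0.00709818,  0.01093218]), 'grip_force': 0.0, 'grip_width': 0.09447611469756742}
```

View pics/scene0.png

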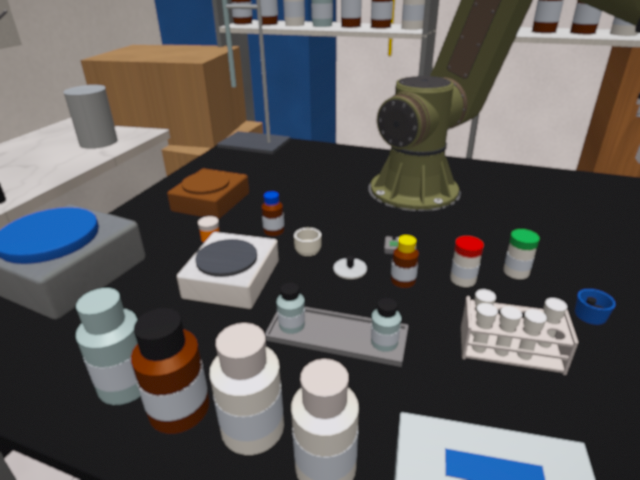

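View pics/side0.png

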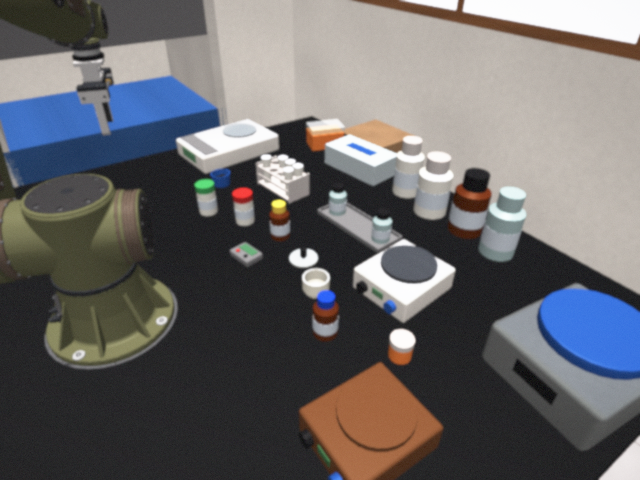

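The scene view shows the white hotplate (230,262), dish (307,240), cover (350,267), blue bottle (272,213), yellow bottle (404,260), red jar (466,260), green jar (520,253), tray (338,332) and rack (517,330). The brown hotplate at (208,190) is the decoy. The side view shows the same things.

```bash
cat > h.py <<'E'
from station import ctrl,camera,camera_info,finder
import cv2,numpy as np
from scipy.spatial.transform import Rotation as R
from scipy.optimize import least_squares
def shot(n):
    i=camera_info(n); p,d=camera(n); return p,d,i
def cloud(d,i):
    K=i["camera_matrix"];v,u=np.mgrid[:480,:640]
    c=np.stack([(u-K[0,2])/K[0,0]*d,(v-K[1,2])/K[1,1]*d,d],-1)
    return c@R.from_euler("xyz",i["attitude"]).as_matrix().T+i["origin"]
def ray(px,i,z):
    K=i["camera_matrix"];c=np.array([(px[0]-K[0,2])/K[0,0],(px[1]-K[1,2])/K[1,1],1.])
    w=R.from_euler("xyz",i["attitude"]).as_matrix()@c
    return i["origin"]+w*(z-i["origin"][2])/w[2]
def circ(P,r):
    x0=P[:,:2].mean(0)
    f=lambda c:np.hypot(P[:,0]-c[0],P[:,1]-c[1])-r
    s=least_squares(f,x0,loss="soft_l1",f_scale=.002);return s.x,np.sqrt(np.mean(s.fun**2))
E
python3 - <<'E'
from h import *
np.set_printoptions(precision=3,suppress=True)
out={}
for n in("scene","side"):
    p,d,i=shot(n);W=cloud(d,i);out[n+"_W"]=W;out[n+"_p"]=p
    for q in("dish","cover","amber_blue","jar_red","plate_center","tube_rack","tray"):
        pin=finder.pinpoint(n,q)
        print(n,q,"pin",[(np.round(x["location"]),round(x["conf"],2),ray(x["location"],i,.075 if q=="plate_center" else 0)[:2]) for x in pin[:3]])
        for k,x in enumerate(finder.cut_out(n,q)[:3]):
            m=x["mask"]&(d>0);P=W[m];out[f"{n}_{q}_{k}"]=x["mask"]
            print("   cut",np.round(x["location"]),round(x["conf"],2),len(P),np.median(P,0),"z",np.percentile(P[:,2],[2,98]) if len(P) else "")
np.savez("o.npz",**out)
E
```

```text
scene dish pin [(array([306., 250.]), 0.72, array([ 0.402, -0.173]))]
scene cover pin [(array([349., 272.]), 0.74, array([ 0.448, -0.052]))]
   cut [351. 271.] 0.76 524 [ 0.447 -0.049  0.005] z [0.001 0.031]
scene amber_blue pin [(array([274., 232.]), 0.75, array([ 0.352, -0.277])), (array([352., 271.]), 0.6, array([ 0.445, -0.047]))]
   cut [270. 214.] 0.63 796 [ 0.363 -0.27   0.054] z [0.002 0.101]
scene jar_red pin [(array([464., 279.]), 0.59, array([0.394, 0.18 ]))]
   cut [467. 259.] 0.77 1205 [0.417 0.179 0.061] z [0.004 0.091]
scene plate_center pin [(array([206., 182.]), 0.7, array([ 0.29 , -0.498])), (array([226., 253.]), 0.62, array([ 0.572, -0.275]))]
   cut [212. 195.] 0.68 2850 [ 0.322 -0.477  0.061] z [0.012 0.076]
   cut [227. 269.] 0.55 5662 [ 0.61  -0.251  0.063] z [0.001 0.076]
scene tube_rack pin [(array([514., 352.]), 0.96, array([0.578, 0.281]))]
   cut [521. 333.] 0.89 7011 [0.6   0.28  0.063] z [0.003 0.096]
scene tray pin [(array([334., 333.]), 0.77, array([ 0.637, -0.021]))]
   cut [340. 330.] 0.72 6288 [ 0.654 -0.007  0.008] z [0.002 0.089]
side dish pin [(a
[... 680 characters left out ...]
2 [ 0.4   -0.164  0.028] z [0.005 0.043]
side plate_center pin [(array([410., 261.]), 0.86, array([ 0.578, -0.273])), (array([376., 407.]), 0.62, array([ 0.283, -0.506]))]
   cut [405. 276.] 0.98 4963 [ 0.532 -0.3    0.063] z [0.016 0.076]
   cut [369. 429.] 0.83 11391 [ 0.255 -0.522  0.065] z [0.021 0.076]
side tube_rack pin [(array([283., 190.]), 0.58, array([0.568, 0.26 ]))]
   cut [284. 179.] 0.64 1788 [0.563 0.249 0.058] z [0.005 0.095]
side tray pin [(array([358., 225.]), 0.86, array([ 0.64 , -0.018])), (array([304., 256.]), 0.35, array([ 0.445, -0.047]))]
   cut [361. 221.] 0.85 2337 [ 0.63  -0.024  0.01 ] z [0.001 0.089]
   cut [279. 220.] 0.24 666 [0.432 0.045 0.057] z [0.003 0.1  ]
```

```bash
cat > fit.py <<'E'
from h import *
np.set_printoptions(precision=4,suppress=True)
o=np.load("o.npz")
for n in("scene","side","both"):
    Q=np.vstack([o[k+"_W"].reshape(-1,3) for k in (("scene","side") if n=="both" else (n,))])
    def sel(c,r,z0,z1):
        return Q[(np.hypot(Q[:,0]-c[0],Q[:,1]-c[1])<r)&(Q[:,2]>z0)&(Q[:,2]<z1)]
    print(n)
    for nm,c,r,z0,z1 in (("dish",(.396,-.171),.03,.015,.038),("cover",(.445,-.055),.009,.013,.027),("blue",(.345,-.278),.025,.008,.065),
        ("bluecap",(.345,-.278),.017,.08,.095),("red",(.392,.178),.025,.008,.065),("redlid",(.392,.178),.026,.074,.087),("yel",(.415,.055),.025,.008,.065),("green",(.38,.29),.025,.008,.065)):
        P=sel(c,.05,z0,z1)
        if len(P)>15: print("  ",nm,len(P),*circ(P,r))
    P=sel((.575,-.274),.09,.071,.08)
    print("  plate",len(P),cv2.minEnclosingCircle(P[:,:2].astype(np.float32)),P[:,2].mean())
    P=sel((.57,-.27),.14,.058,.069);print("  box",len(P),cv2.minAreaRect(P[:,:2].astype(np.float32)*1000))
    P=sel((.573,.27),.11,.012,.073);print("  rack",len(P),cv2.minAreaRect(P[:,:2].astype(np.float32)*1000))
    P=sel((.573,.27),.11,.066,.0735);print("  racktop",len(P),cv2.minAreaRect(P[:,:2].astype(np.float32)*1000))
    P=sel((.64,-.02),.15,.006,.014);print("  tray",len(P),cv2.minAreaRect(P[:,:2].astype(np.float32)*1000))
    P=sel((.64,-.02),.15,.085,.095);a=P[:,:2]
    if len(a)>10:
        _,l,c=cv2.kmeans(a.astype(np.float32),2,None,(3,20,1e-5),5,0);print("  caps",c.tolist(),np.bincount(l.ravel()))
E
python3 fit.py
```

```text
scene
   dish 380 [ 0.4009 -0.1668] 0.0025075858775280083
   cover 49 [ 0.4397 -0.0531] 0.0010872827615007734
   blue 424 [ 0.3465 -0.2798] 0.0013936525403543422
   bluecap 75 [ 0.3461 -0.2801] 0.0014520704239698527
   red 608 [0.3967 0.1787] 0.0011541997263624852
   redlid 143 [0.3961 0.1786] 0.0011891422489265847
   yel 266 [0.4407 0.0623] 0.0008991835042730543
   green 586 [0.3321 0.2807] 0.0012959675097246174
  plate 1759 ((0.5769160985946655, -0.27035704255104065), 0.06409435719251633) 0.07496562764248063
  box 1735 ((564.2421264648438, -270.7113037109375), (172.16542053222656, 149.5342559814453), 6.773007392883301)
  rack 3586 ((576.167236328125, 274.4227294921875), (81.59195709228516, 160.348876953125), 7.603804111480713)
  racktop 663 ((575.6769409179688, 274.4829406738281), (80.48725128173828, 160.09783935546875), 7.5499587059021)
  tray 1321 ((641.7889404296875, -14.882583618164062), (94.20086669921875, 241.1043701171875), 5.610878944396973)
  caps [[0.6358765363693237, 0.07029707729816437], [0.6508376598358154, -0.09842052310705185]] [223 197]
side
   dish 351 [ 0.3972 -0.
[... 1388 characters left out ...]
65205
   green 638 [0.3321 0.2808] 0.0012946821069481937
  plate 3393 ((0.5732550621032715, -0.2698184549808502), 0.06586707383394241) 0.07469758143658613
  box 3535 ((563.0587158203125, -272.8167724609375), (175.01239013671875, 153.43658447265625), 6.773007392883301)
  rack 4609 ((574.921875, 270.98687744140625), (85.3216323852539, 166.83128356933594), 7.47001838684082)
  racktop 816 ((574.9616088867188, 272.0946960449219), (82.46800231933594, 164.6449432373047), 7.574742794036865)
  tray 1774 ((640.3037109375, -14.839263916015625), (97.19395446777344, 245.1637725830078), 5.709454536437988)
  caps [[0.6348837018013, 0.06952373683452606], [0.6493905782699585, -0.09964106231927872]] [283 281]
```

Request:
carry_out(
  motion=[
    [[-0.94,-0.487,0],0.2],
    [[-0.94,-0.487,0],0.2],
    [[-0.94,-0.487,0],0.2],
    [[-0.94,-0.487,0],0.2],
    [[-0.94,-0.487,0],0.2],
    [[-0.94,-0.487,0],0.2],
    [[-0.94,-0.487,0],0.2],
    [[-0.94,-0.487,0],0.2],
    [[-0.94,-0.487,0],0.201],
    [[-0.94,-0.487,0],0.201],
  ],
  hand=-1,
  force=15,
)

```text
time_s: 2.6
ee_pos: [0.3163, 0.3744, 0.2055]
eef_rot: [3.142, -0.0, 1.57]
force: [-0.1, 0.1, -0.2]
grip_width: 0.0939
grip_force: 0.0
```

Request:
carry_out(
  motion=[
    [[-1,0.415,0],0],
    [[-1,0.415,0],0],
    [[-1,0.415,0],0],
    [[-1,0.415,0],0],
    [[-1,0.415,0],0],
  ],
)

```text
time_s: 3.1
ee_pos: [0.4003, 0.1713, 0.2057]
eef_rot: [3.141, 0.0, 1.571]
force: [-0.2, 1.5, 0.5]
grip_width: 0.0938
grip_force: 0.0
```

Request:
carry_out(
  motion=[
    [[-1,0,0],0],
    [[-1,0,0],0],
    [[-1,0,0],0],
    [[-1,0,0],0],
    [[-1,0,0],0],
  ],
)

```text
time_s: 3.6
ee_pos: [0.3991, -0.0303, 0.2056]
eef_rot: [3.141, 0.001, 1.567]
force: [-1.1, 0.3, -0.0]
grip_width: 0.0943
grip_force: 0.0
```

Request:
carry_out(
  motion=[
    [[-0.715,0,0],0],
    [[-0.715,0,0],0],
    [[-0.715,0,0],0],
    [[-0.715,0,0],0],
    [[-0.715,0,0],0],
  ],
)

```text
time_s: 4.1
ee_pos: [0.3993, -0.1685, 0.2053]
eef_rot: [-3.141, -0.0, 1.571]
force: [0.8, 0.0, -0.8]
grip_width: 0.0938
grip_force: 0.0
```

Run:
```python
from h import *
np.set_printoptions(precision=4,suppress=True)
print(ctrl.get_obs()["ee_pos"],ctrl.get_obs()["eef_rot"])
p,d,i=shot("wrist");cv2.imwrite("pics/w1.png",p);W=cloud(d,i).reshape(-1,3)
for q in("dish","plate_center","cover"):
    print(q,[(x["location"],x["conf"],ray(x["location"],i,.075 if q[0]=="p" else 0)[:2]) for x in finder.pinpoint("wrist",q)[:2]])
P=W[(abs(W[:,2]-.042)<.003)&(np.hypot(W[:,0]-.399,W[:,1]+.169)<.05)]
if len(P)>20: print("rim",len(P),circ(P,.028))
```

```text
[ 0.3993 -0.1685  0.2053] [-3.1412 -0.0004  1.571 ]
dish [([319.5, 212.7], 0.58, array([ 0.3983, -0.1678]))]
plate_center [([511.3, 342.0], 0.61, array([ 0.5725, -0.2717])), ([271.0, 312.5], 0.56, array([ 0.3554, -0.2424]))]
cover [([358.9, 90.4], 0.77, array([ 0.4353, -0.0508])), ([271.5, 309.7], 0.26, array([ 0.3454, -0.2766]))]
rim 748 (array([ 0.3974, -0.1672]), np.float64(0.0011614632551178647))
```

View pics/w1.png

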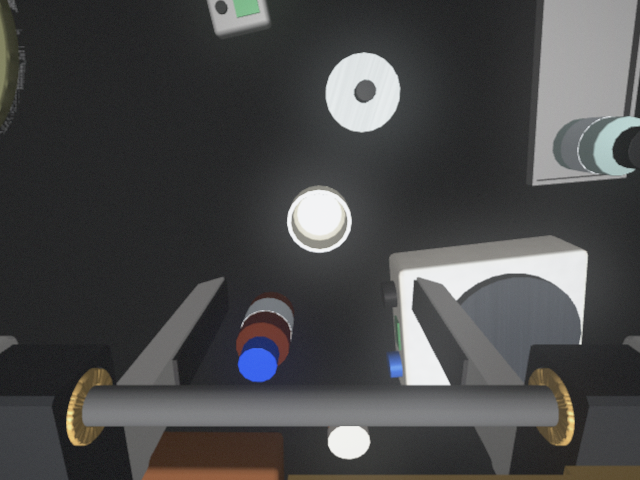

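The wrist view shows the dish at (319,217) right below the tool, the cover at (363,92), and the hotplate at lower right; all agree with the fits.

Request:
carry_out(
  motion=[
    [[0,0,0.25],0],
    [[0,0,0.5],0],
    [[0,0,0.7],0],
    [[0,0,0.85],0],
    [[0,0,0.93],0],
    [[0,0,0.97],0],
    [[0,0,0.97],0],
  ],
)

```text
time_s: 5.0
ee_pos: [0.3993, -0.1679, 0.0111]
eef_rot: [-3.141, -0.0, 1.572]
force: [-0.1, 0.1, -0.0]
grip_width: 0.094
grip_force: 0.0
```

Request:
carry_out(
  motion=[
    [[0,0,0],0],
    [[0,0,0],0],
    [[0,0,0],0],
    [[0,0,0],0],
    [[0,0,0],0],
    [[0,0,0],0],
    [[0,0,0],0],
  ],
  hand=1,
  force=15,
)

```text
time_s: 5.7
ee_pos: [0.3994, -0.1687, 0.0117]
eef_rot: [3.141, 0.0, 1.571]
force: [-1.2, 1.2, 6.7]
grip_width: 0.0587
grip_force: 14.9
```

Request:
carry_out(
  motion=[
    [[0,0,-0.2],0],
    [[0,0,-0.45],0],
    [[0,0,-0.7],0],
    [[-0.08,0.15,-0.75],0],
    [[-0.2,0.35,-0.75],0],
    [[-0.35,0.6,-0.75],0],
    [[-0.45,0.78,-0.75],0],
    [[-0.517,0.88,-0.75],0],
    [[-0.517,0.88,-0.75],0],
    [[-0.517,0.88,-0.75],0],
  ],
)

```text
time_s: 6.7
ee_pos: [0.5749, -0.2718, 0.1605]
eef_rot: [-3.14, -0.001, 1.571]
force: [-0.6, -0.6, -1.5]
grip_width: 0.0586
grip_force: 14.9
```

Run:
```python
from h import *
np.set_printoptions(precision=4,suppress=True)
print(ctrl.get_obs()["ee_pos"],ctrl.get_obs()["grip_width"])
p,d,i=shot("wrist");cv2.imwrite("pics/w2.png",p);W=cloud(d,i).reshape(-1,3)
P=W[(abs(W[:,2]-.075)<.003)&(np.hypot(W[:,0]-.5755,W[:,1]+.272)<.09)]
print(len(P),cv2.minEnclosingCircle(P[:,:2].astype(np.float32)))
print([(x["location"],x["conf"],ray(x["location"],i,.075)[:2]) for x in finder.pinpoint("wrist","plate_center")[:2]])
print([(x["location"],x["conf"]) for x in finder.pinpoint("wrist","dish")[:2]])
P=W[(np.hypot(W[:,0]-.5755,W[:,1]+.272)<.05)&(W[:,2]>.12)&(W[:,2]<.25)]
z=np.percentile(P[:,2],90);print("rim z",z)
for zz in(.192,):
    Q=P[abs(P[:,2]-zz)<.004];print(len(Q),circ(Q,.028))
```

```text
[ 0.5749 -0.2718  0.1605] 0.05861032727880897
13492 ((0.5736388564109802, -0.2704198956489563), 0.061889782547950745)
[]
[([322.1, 287.4], 0.59)]
rim z 0.22940594290392827
3871 (array([ 0.5744, -0.2704]), np.float64(0.0033465074459677322))
```

View pics/w2.png

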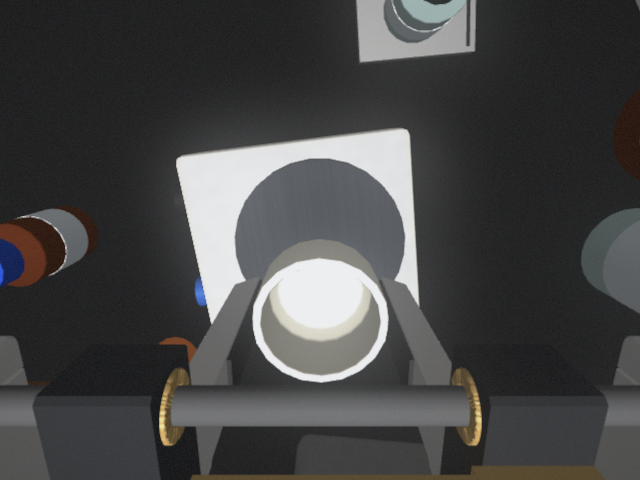

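The dish at (320,320) is held level above the plate at (320,230), and their centres agree to about 1 mm.

Request:
carry_out(
  motion=[
    [[0,0,0.12],0],
    [[0,0,0.22],0],
    [[0,0,0.3],0],
    [[0,0,0.33],0],
    [[0,0,0.35],0],
    [[0,0,0.36],0],
    [[0,0,0.365],0],
    [[0,0,0.37],0],
    [[0,0,0.37],0],
  ],
)

```text
time_s: 7.75
ee_pos: [0.5754, -0.2721, 0.0877]
eef_rot: [3.141, 0.0, 1.571]
force: [0.3, -0.2, -1.0]
grip_width: 0.059
grip_force: 14.9
```

Request:
carry_out(
  motion=[
    [[0,0,0.003],0],
    [[0,0,0.006],0],
    [[0,0,0.008],0],
    [[0,0,0.008],0],
  ],
)

```text
time_s: 8.15
ee_pos: [0.5754, -0.2721, 0.0867]
eef_rot: [3.141, 0.0, 1.571]
force: [-3.4, 2.0, 7.1]
grip_width: 0.0583
grip_force: 14.9
```

Contact. Release and rise.

Request:
carry_out(
  motion=[
    [[0,0,0],0],
    [[0,0,0],0],
    [[0,0,0],0],
    [[0,0,0],0],
    [[0,0,0],0],
    [[0,0,-0.2],0],
    [[0,0,-0.4],0],
    [[0,0,-0.6],0],
    [[0,0,-0.6],0],
  ],
  hand=-1,
)

```text
time_s: 9.05
ee_pos: [0.577, -0.2729, 0.2121]
eef_rot: [3.133, 0.004, 1.571]
force: [0.4, 0.2, -0.5]
grip_width: 0.0942
grip_force: 0.0
```

```bash
cat > chk.py <<'E'
from h import *
np.set_printoptions(precision=4,suppress=True)
o=ctrl.get_obs();print(o["time_s"],o["ee_pos"],o["grip_width"])
p,d,i=shot("wrist");W=cloud(d,i).reshape(-1,3)
def fit(c,z,r,tol=.004,w=.06):
    P=W[(abs(W[:,2]-z)<tol)&(np.hypot(W[:,0]-c[0],W[:,1]-c[1])<w)]
    print(c,len(P),circ(P,r) if len(P)>20 else "", cv2.minEnclosingCircle(P[:,:2].astype(np.float32)) if len(P)>20 else "")
E
python3 - <<'E'
from chk import *
fit((.575,-.272),.117,.028)
fit((.44,-.053),.030,.009,w=.05)
fit((.44,-.053),.005,.035,.003,w=.05)
E
```

```text
9.05 [ 0.577  -0.2729  0.2121] 0.09421365302071506
(0.575, -0.272) 1240 (array([ 0.5747, -0.2707]), np.float64(0.0012288304748240663)) ((0.5746485590934753, -0.2712107002735138), 0.030215390026569366)
(0.44, -0.053) 0  
(0.44, -0.053) 305 (array([ 0.4383, -0.05  ]), np.float64(0.0019179947497400948)) ((0.43822234869003296, -0.08081429451704025), 0.02101343870162964)
```

Request:
carry_out(
  motion=[
    [[0.7,-0.682,0],0],
    [[0.7,-0.682,0],0],
    [[0.7,-0.682,0],0],
    [[0.7,-0.682,0],0],
    [[0.7,-0.682,0],0],
  ],
)

```text
time_s: 9.6
ee_pos: [0.4358, -0.1292, 0.2048]
eef_rot: [-3.14, -0.001, 1.573]
force: [0.5, -0.0, 0.7]
grip_width: 0.0939
grip_force: 0.0
```

Run:
```python
from chk import *
c=(.439,-.053)
P=W[(W[:,2]>.012)&(W[:,2]<.033)&(np.hypot(W[:,0]-c[0],W[:,1]-c[1])<.03)];print(len(P),circ(P,.009),P[:,2].max())
fit(c,.005,.035,.003,w=.05)
```

```text
9.6 [ 0.4358 -0.1292  0.2048] 0.09392028651670427
311 (array([ 0.438 , -0.0567]), np.float64(0.003726568568860761)) 0.0314397408047985
(0.439, -0.053) 3782 (array([ 0.4378, -0.0565]), np.float64(0.012614332764453296)) ((0.4379197955131531, -0.052978310734033585), 0.03488373011350632)
```

Request:
carry_out(
  motion=[
    [[0.2,0,0],0],
    [[0.395,0,0.05],0],
    [[0.395,0,0.25],0],
    [[0.395,0,0.5],0],
    [[0.395,0,0.7],0],
    [[0.395,0,0.8],0],
    [[0.395,0,0.88],0],
    [[0.395,0,0.93],0],
    [[0.395,0,0.95],0],
    [[0.395,0,0.95],0],
    [[0.395,0,0.95],0],
  ],
)

```text
time_s: 10.75
ee_pos: [0.4394, -0.0532, 0.0164]
eef_rot: [3.141, 0.0, 1.571]
force: [-0.6, -0.1, -0.1]
grip_width: 0.0935
grip_force: 0.0
```

Down 6 mm more, then close.

Request:
carry_out(
  motion=[
    [[0,0,0.015],0],
    [[0,0,0.03],0],
    [[0,0,0.03],0],
  ],
)

```text
time_s: 11.05
ee_pos: [0.4388, -0.053, 0.0097]
eef_rot: [-3.141, -0.0, 1.571]
force: [0.3, 0.4, -0.1]
grip_width: 0.0943
grip_force: 0.0
```

Request:
carry_out(
  motion=[
    [[0,0,0],0],
    [[0,0,0],0],
    [[0,0,0],0],
    [[0,0,0],0],
    [[0,0,0],0],
    [[0,0,0],0],
    [[0,0,0],0],
    [[0,0,0],0],
    [[0,0,0],0],
    [[0,0,0],0],
  ],
  hand=1,
  force=20,
)

```text
time_s: 12.05
ee_pos: [0.4389, -0.053, 0.0099]
eef_rot: [3.142, -0.0, 1.571]
force: [0.5, 0.1, -0.3]
grip_width: 0.0174
grip_force: 18.6
```

Request:
carry_out(
  motion=[
    [[0,0,-0.2],0],
    [[0,0,-0.45],0],
    [[0,0,-0.7],0],
    [[0,0,-0.9],0],
    [[-0.2,0.15,-0.9],0],
    [[-0.4,0.3,-0.9],0],
    [[-0.6,0.45,-0.9],0],
    [[-0.75,0.6,-0.9],0],
    [[-0.8,0.68,-0.9],0],
    [[-0.8,0.68,-0.9],0],
  ],
)

```text
time_s: 13.05
ee_pos: [0.5757, -0.2143, 0.1886]
eef_rot: [-3.14, -0.0, 1.57]
force: [-0.1, -0.1, -0.3]
grip_width: 0.0173
grip_force: 20.0
```

Request:
carry_out(
  motion=[
    [[-0.15,0,0],0],
    [[-0.25,0,0],0],
    [[-0.29,0,0],0],
    [[-0.29,0,0],0],
    [[-0.29,0,0],0],
    [[-0.29,0,0],0],
  ],
)

```text
time_s: 13.65
ee_pos: [0.575, -0.2702, 0.19]
eef_rot: [3.141, -0.0, 1.572]
force: [-0.3, -0.1, -0.7]
grip_width: 0.0173
grip_force: 20.0
```

Run:
```python
from chk import *
cv2.imwrite("pics/w3.png",p)
P=W[(abs(W[:,2]-.2)<.012)&(np.hypot(W[:,0]-.575,W[:,1]+.271)<.08)]
for a in np.arange(.180,.212,.004):
    print(round(a,3),(abs(P[:,2]-a)<.002).sum())
P=P[abs(P[:,2]-.195)<.004];print(cv2.minEnclosingCircle(P[:,:2].astype(np.float32)))
fit((.575,-.271),.117,.028)
```

```text
13.65 [ 0.575  -0.2702  0.19  ] 0.017292276595349772
0.18 0
0.184 0
0.188 36
0.192 210
0.196 254
0.2 301
0.204 318
0.208 1299
((0.5744608640670776, -0.2595667541027069), 0.02038438431918621)
(0.575, -0.271) 531 (array([ 0.5747, -0.271 ]), np.float64(0.001176250336003449)) ((0.57503342628479, -0.2594038248062134), 0.027278514578938484)
```

View pics/w3.png

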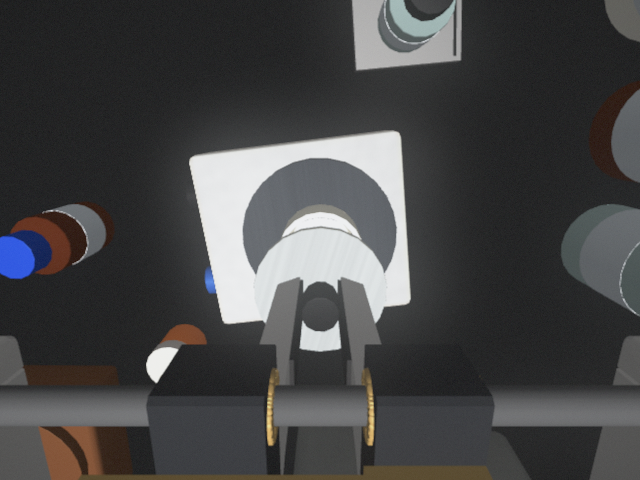

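The cover is held by its knob at (320,307), disc over the dish at (320,235). Lower it.

Request:
carry_out(
  motion=[
    [[0,0,0.1],0],
    [[0,0,0.2],0],
    [[0,0,0.26],0],
    [[0,0,0.28],0],
    [[0,0,0.29],0],
    [[0,0,0.3],0],
    [[0,0,0.3],0],
    [[0,0,0.3],0],
  ],
)

```text
time_s: 14.5
ee_pos: [0.5751, -0.2711, 0.1304]
eef_rot: [3.141, 0.0, 1.571]
force: [0.9, -0.8, -1.1]
grip_width: 0.0176
grip_force: 20.0
```

Request:
carry_out(
  motion=[
    [[0,0,0.004],0],
    [[0,0,0.008],0],
    [[0,0,0.012],0],
    [[0,0,0.012],0],
  ],
)

```text
time_s: 14.9
ee_pos: [0.5749, -0.271, 0.1273]
eef_rot: [-3.141, -0.0, 1.571]
force: [-0.1, 0.7, -0.3]
grip_width: 0.0174
grip_force: 20.0
```

Request:
carry_out(
  motion=[
    [[0,0,0.003],0],
    [[0,0,0.006],0],
    [[0,0,0.006],0],
  ],
)

```text
time_s: 15.2
ee_pos: [0.5751, -0.2711, 0.1269]
eef_rot: [3.141, 0.0, 1.571]
force: [-2.5, 1.1, 4.8]
grip_width: 0.0174
grip_force: 20.0
```

Request:
carry_out(
  motion=[
    [[0,0,0],0],
    [[0,0,0],0],
    [[0,0,0],0],
    [[0,0,0],0],
    [[0,0,0],0],
    [[0,0,0],0],
    [[0,0,-0.15],0],
    [[0,0,-0.35],0],
    [[0,0,-0.5],0],
    [[0,0,-0.5],0],
  ],
  hand=-1,
)

```text
time_s: 16.2
ee_pos: [0.5761, -0.2716, 0.2311]
eef_rot: [3.135, 0.003, 1.571]
force: [0.3, 0.2, 0.5]
grip_width: 0.0926
grip_force: 0.0
```

Run:
```python
from chk import *
fit((.575,-.271),.122,.03,.002)
p,d,i=shot("side");c=(.575,-.271)
W=cloud(d,i).reshape(-1,3);fit(c,.122,.03,.002)
P=W[(W[:,2]>.082)&(W[:,2]<.112)&(np.hypot(W[:,0]-c[0],W[:,1]-c[1])<.05)];print("dish side",circ(P,.03))
```

```text
16.2 [ 0.5761 -0.2716  0.2311] 0.09264879128893383
(0.575, -0.271) 3792 (array([ 0.5743, -0.2722]), np.float64(0.008493158598900225)) ((0.5742661356925964, -0.27085936069488525), 0.03480936959385872)
(0.575, -0.271) 3792 (array([ 0.5743, -0.2722]), np.float64(0.008493158598900225)) ((0.5742661356925964, -0.27085936069488525), 0.03480936959385872)
dish side (array([ 0.5758, -0.272 ]), np.float64(0.0011859015002424094))
```

Request:
carry_out(
  motion=[
    [[-0.048,-0.95,0],0],
    [[-0.048,-0.95,0],0],
    [[-0.048,-0.95,0],0],
    [[-0.048,-0.95,0],0],
    [[-0.048,-0.95,0],0],
    [[-0.048,-0.95,0],0],
  ],
)

```text
time_s: 16.9
ee_pos: [0.3845, -0.2806, 0.2256]
eef_rot: [-3.141, -0.001, 1.57]
force: [0.4, -0.3, -0.0]
grip_width: 0.0943
grip_force: 0.0
```

Request:
carry_out(
  motion=[
    [[0,-0.195,0],0],
    [[0,-0.195,0.02],0],
    [[0,-0.195,0.2],0],
    [[0,-0.195,0.4],0],
    [[0,-0.195,0.6],0],
    [[0,-0.195,0.75],0],
    [[0,-0.195,0.87],0],
    [[0,-0.195,0.95],0],
    [[0,-0.195,0.98],0],
    [[0,-0.195,0.98],0],
    [[0,-0.195,0.98],0],
  ],
)

```text
time_s: 18.0
ee_pos: [0.3466, -0.2808, 0.0306]
eef_rot: [3.141, 0.0, 1.571]
force: [0.4, 0.3, 1.2]
grip_width: 0.094
grip_force: 0.0
```

Request:
carry_out(
  motion=[
    [[0,0,0],0],
    [[0,0,0],0],
    [[0,0,0],0],
    [[0,0,0],0],
    [[0,0,0],0],
    [[0,0,0],0],
    [[0,0,0],0],
    [[0,0,0],0],
  ],
  hand=1,
  force=20,
)

```text
time_s: 18.8
ee_pos: [0.3459, -0.2807, 0.0303]
eef_rot: [3.142, 0.0, 1.571]
force: [-0.5, 0.5, 0.9]
grip_width: 0.0494
grip_force: 20.0
```

Request:
carry_out(
  motion=[
    [[0,0,-0.15],0],
    [[0,0,-0.35],0],
    [[0,0,-0.6],0],
    [[0,0,-0.8],0],
    [[0.1,0,-0.85],0],
    [[0.3,0.1,-0.85],0],
    [[0.5,0.25,-0.85],0],
    [[0.65,0.4,-0.85],0],
    [[0.8,0.5,-0.85],0],
    [[0.8,0.5,-0.85],0],
  ],
)

```text
time_s: 19.8
ee_pos: [0.4473, -0.1178, 0.1999]
eef_rot: [-3.141, -0.001, 1.575]
force: [-0.8, 0.1, -2.6]
grip_width: 0.0493
grip_force: 20.0
```

Request:
carry_out(
  motion=[
    [[0.15,0.2,0],-0.014],
    [[0.28,0.4,0],-0.014],
    [[0.4,0.6,0],-0.014],
    [[0.48,0.8,0],-0.014],
    [[0.53,0.93,0],-0.014],
    [[0.53,0.975,0],-0.014],
    [[0.53,0.975,0],-0.014],
    [[0.53,0.975,0],-0.014],
    [[0.53,0.975,0],-0.014],
  ],
)

```text
time_s: 20.7
ee_pos: [0.6403, -0.0152, 0.2005]
eef_rot: [-3.142, 0.0, 1.658]
force: [0.0, -0.8, -0.9]
grip_width: 0.0496
grip_force: 20.0
```

Run:
```python
from chk import *
cv2.imwrite("pics/w4.png",p)
P=W[(np.hypot(W[:,0]-.641,W[:,1]+.015)<.15)&(W[:,2]>.085)&(W[:,2]<.093)]
print(len(P)); a=P[:,:2].astype(np.float32);_,l,c=cv2.kmeans(a,2,None,(3,20,1e-5),5,0);print(c,np.bincount(l.ravel()))
for k in(0,1):
    print(cv2.minEnclosingCircle(a[l.ravel()==k]))
P=W[(np.hypot(W[:,0]-.641,W[:,1]+.015)<.15)&(W[:,2]>.008)&(W[:,2]<.014)];print(cv2.minAreaRect(P[:,:2].astype(np.float32)*1000))
```

```text
20.7 [ 0.6403 -0.0152  0.2005] 0.04962456383132679
1570
[[0.6251 0.0691]
 [0.6386 0.0713]] [783 787]
((0.6300634145736694, 0.06979680061340332), 0.015658430755138397)
((0.6336365938186646, 0.07018235325813293), 0.015648484230041504)
((636.2332153320312, 18.71300506591797), (90.2534408569336, 173.57467651367188), 5.020656108856201)
```

View pics/w4.png

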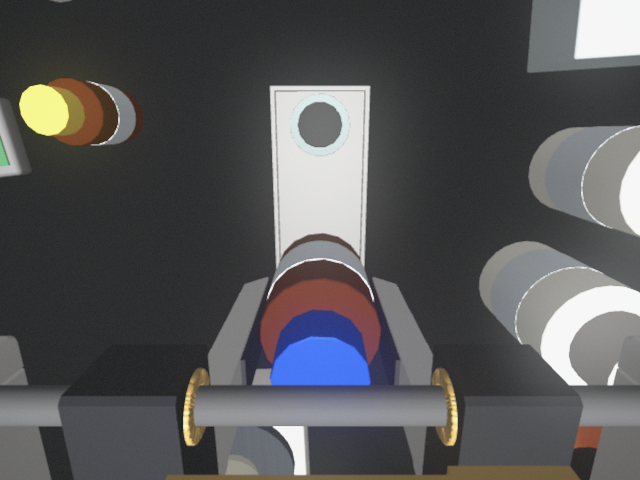

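The bottle hangs over the tray (clear bottle's cap at (320,125)); tray centre (0.639,-0.015) agrees with the tool. Lower it.

Request:
carry_out(
  motion=[
    [[0,0,0.2],0],
    [[0,0,0.4],0],
    [[0,0,0.6],0],
    [[0,0,0.7],0],
    [[0,0,0.77],0],
    [[0,0,0.8],0],
    [[0,0,0.81],0],
    [[0,0,0.818],0],
    [[0,0,0.818],0],
    [[0,0,0.818],0],
  ],
)

```text
time_s: 21.75
ee_pos: [0.6413, -0.0146, 0.0374]
eef_rot: [3.14, 0.0, 1.659]
force: [-0.1, 0.0, -1.2]
grip_width: 0.0496
grip_force: 20.0
```

Request:
carry_out(
  motion=[
    [[0,0,0.004],0],
    [[0,0,0.008],0],
    [[0,0,0.012],0],
    [[0,0,0.012],0],
  ],
)

```text
time_s: 22.15
ee_pos: [0.641, -0.0146, 0.0344]
eef_rot: [3.142, 0.0, 1.659]
force: [-0.9, 0.0, -0.8]
grip_width: 0.0493
grip_force: 20.0
```

Request:
carry_out(
  motion=[
    [[0,0,0.003],0],
    [[0,0,0.006],0],
    [[0,0,0.006],0],
  ],
)

```text
time_s: 22.45
ee_pos: [0.641, -0.0146, 0.0343]
eef_rot: [3.141, 0.0, 1.659]
force: [-6.6, 1.2, 12.5]
grip_width: 0.0494
grip_force: 20.0
```

Request:
carry_out(
  motion=[
    [[0,0,0],0],
    [[0,0,0],0],
    [[0,0,0],0],
    [[0,0,0],0],
    [[0,0,0],0],
    [[0,0,-0.2],0],
    [[0,0,-0.4],0],
    [[0,0,-0.65],0],
    [[0,0,-0.85],0],
    [[0,0,-0.95],0],
    [[0,0,-0.95],0],
    [[0,0,-0.95],0],
  ],
  hand=-1,
)

```text
time_s: 23.65
ee_pos: [0.6407, -0.0146, 0.2222]
eef_rot: [-3.141, -0.0, 1.659]
force: [-0.8, 0.1, -0.0]
grip_width: 0.0936
grip_force: 0.0
```

Run:
```python
from chk import *
c=(.641,-.0146)
fit(c,.104,.017,.004,w=.05)
for n in("scene","side"):
    _,d,i=shot(n);W=cloud(d,i).reshape(-1,3)
    P=W[(W[:,2]>.02)&(W[:,2]<.068)&(np.hypot(W[:,0]-c[0],W[:,1]-c[1])<.04)];print(n,len(P),len(P)>20 and circ(P,.025))
    P=W[(W[:,2]>.095)&(W[:,2]<.12)&(np.hypot(W[:,0]-c[0],W[:,1]-c[1])<.04)];print(n,len(P),P[:,2].max(),cv2.minEnclosingCircle(P[:,:2].astype(np.float32)))
# shift to red jar in tool axes
o=ctrl.get_obs();T=R.from_euler("xyz",o["eef_rot"]);print(T.inv().apply(np.array([.3963,.1783,.2])-o["ee_pos"])/.2)
```

```text
23.65 [ 0.6407 -0.0146  0.2222] 0.09357678041677774
(0.641, -0.0146) 1299 (array([ 0.6416, -0.0189]), np.float64(0.006999629398758504)) ((0.6401775479316711, -0.013674919493496418), 0.01702968403697014)
scene 607 (array([ 0.642 , -0.0139]), np.float64(0.0009169848346965168))
scene 275 0.10659778471254672 ((0.642741858959198, -0.013965331017971039), 0.018231522291898727)
side 291 (array([ 0.6409, -0.015 ]), np.float64(0.0015917513300929284))
side 103 0.10540790866388738 ((0.6418658494949341, -0.01843538135290146), 0.019454631954431534)
[ 1.0681 -1.131   0.1097]
```

Request:
carry_out(
  motion=[
    [[0.15,-0.15,0],-0.257],
    [[0.3,-0.3,0],-0.257],
    [[0.45,-0.45,0],-0.257],
    [[0.6,-0.6,0],-0.257],
    [[0.75,-0.75,0],-0.257],
    [[0.75,-0.75,0],-0.257],
    [[0.75,-0.75,0],-0.257],
    [[0.75,-0.75,0],-0.257],
    [[0.75,-0.75,0],-0.257],
    [[0.75,-0.75,0],-0.257],
    [[0.75,-0.75,0],-0.257],
    [[0.75,-0.75,0],-0.257],
  ],
)

```text
time_s: 25.0
ee_pos: [0.478, 0.1216, 0.2221]
eef_rot: [-3.142, -0.002, -3.008]
force: [0.7, 0.3, -0.4]
grip_width: 0.0939
grip_force: 0.0
```

Run:
```python
from chk import *
c=(.3963,.1783)
fit(c,.090,.026,.003,w=.05)
fit((.575,.272),.072,.08,.003,w=.11)
o=ctrl.get_obs();T=R.from_euler("xyz",o["eef_rot"]);print(o["eef_rot"],T.inv().apply(np.array([.3963,.1783,.03])-o["ee_pos"])/.2)
```

```text
25.0 [0.478  0.1216 0.2221] 0.09387488108701972
(0.3963, 0.1783) 3333 (array([0.4035, 0.1789]), np.float64(0.010633270229631887)) ((0.3953181505203247, 0.1781163513660431), 0.025949453935027122)
(0.575, 0.272) 441 (array([0.571 , 0.2738]), np.float64(0.009657681921398374)) ((0.5713632106781006, 0.2730598747730255), 0.08759509772062302)
[-3.1416 -0.0013 -3.0121] [0.3676 0.3341 0.9619]
```

Request:
carry_out(
  motion=[
    [[0.2,0.17,0],0],
    [[0.37,0.334,0],0],
    [[0.37,0.334,0.03],0],
    [[0.37,0.334,0.2],0],
    [[0.37,0.334,0.4],0],
    [[0.37,0.334,0.6],0],
    [[0.37,0.334,0.75],0],
    [[0.37,0.334,0.87],0],
    [[0.37,0.334,0.94],0],
    [[0.37,0.334,0.96],0],
    [[0.37,0.334,0.96],0],
    [[0.37,0.334,0.96],0],
  ],
)

```text
time_s: 26.25
ee_pos: [0.3966, 0.1781, 0.0316]
eef_rot: [3.141, 0.001, -3.011]
force: [-0.8, -0.3, -0.0]
grip_width: 0.0939
grip_force: 0.0
```

Request:
carry_out(
  motion=[
    [[0,0,0],0],
    [[0,0,0],0],
    [[0,0,0],0],
    [[0,0,0],0],
    [[0,0,0],0],
    [[0,0,0],0],
    [[0,0,0],0],
    [[0,0,0],0],
  ],
  hand=1,
  force=20,
)

```text
time_s: 27.05
ee_pos: [0.3962, 0.1781, 0.0311]
eef_rot: [-3.142, -0.0, -3.01]
force: [-0.1, -0.5, 0.4]
grip_width: 0.0515
grip_force: 20.0
```

Request:
carry_out(
  motion=[
    [[0,0,-0.15],0],
    [[0,0,-0.35],0],
    [[0,0,-0.6],0],
    [[0,0,-0.8],0],
    [[0,0,-0.85],0],
    [[0,0,-0.85],0],
  ],
)

```text
time_s: 27.65
ee_pos: [0.3965, 0.1782, 0.2018]
eef_rot: [3.141, 0.002, -3.01]
force: [-0.6, 0.2, -1.7]
grip_width: 0.0517
grip_force: 20.0
```

Run:
```python
from chk import *
P=W[(np.hypot(W[:,0]-.575,W[:,1]-.272)<.11)&(W[:,2]>.066)&(W[:,2]<.075)];print(len(P),cv2.minAreaRect(P[:,:2].astype(np.float32)*1000))
o=ctrl.get_obs();T=R.from_euler("xyz",o["eef_rot"]);print(o["eef_rot"],T.inv().apply(np.array([.491,.261,.03])-o["ee_pos"])/.2)
```

```text
27.65 [0.3965 0.1782 0.2018] 0.05169354422714033
148 ((596.3399658203125, 240.6781463623047), (27.564868927001953, 91.5415267944336), 15.316953659057617)
[-3.1415 -0.0005 -3.0096] [-0.5264  0.3489  0.8508]
```

Request:
carry_out(
  motion=[
    [[-0.2,0.1,0],0],
    [[-0.4,0.25,0],0],
    [[-0.526,0.349,0],0],
    [[-0.526,0.349,0],0],
    [[-0.526,0.349,0],0],
    [[-0.526,0.349,0],0],
  ],
)

```text
time_s: 28.3
ee_pos: [0.4905, 0.2605, 0.1998]
eef_rot: [-3.141, -0.002, -3.01]
force: [-0.3, -0.1, -1.1]
grip_width: 0.0516
grip_force: 20.0
```

Run:
```python
from chk import *
cv2.imwrite("pics/w5.png",p)
p,d,i=shot("scene");W=cloud(d,i).reshape(-1,3)
c=(.491,.261)
P=W[(W[:,2]>.175)&(W[:,2]<.235)&(np.hypot(W[:,0]-c[0],W[:,1]-c[1])<.035)];print(len(P),circ(P,.025))
cv2.imwrite("pics/s5.png",p[120:420,300:640])
```

```text
28.3 [0.4905 0.2605 0.1998] 0.0515615081124404
1312 (array([0.4912, 0.2612]), np.float64(0.002659022407332518))
```

View pics/s5.png

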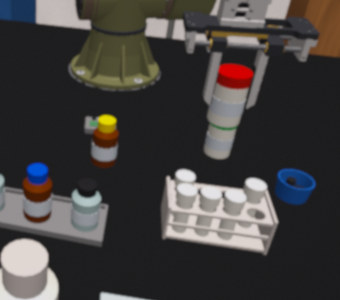

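The jar (red lid at (235,75) in the crop) is above its place before the rack, with the green jar standing behind it; the blue bottle stands in the tray at (38,190).

Request:
carry_out(
  motion=[
    [[0,0,0.2],0],
    [[0,0,0.4],0],
    [[0,0,0.6],0],
    [[0,0,0.72],0],
    [[0,0,0.79],0],
    [[0,0,0.82],0],
    [[0,0,0.832],0],
    [[0,0,0.84],0],
    [[0,0,0.84],0],
    [[0,0,0.84],0],
  ],
)

```text
time_s: 29.4
ee_pos: [0.4916, 0.2613, 0.0338]
eef_rot: [3.141, 0.001, -3.01]
force: [-0.2, 0.5, -1.3]
grip_width: 0.0514
grip_force: 20.0
```

Request:
carry_out(
  motion=[
    [[0,0,0.004],0],
    [[0,0,0.008],0],
    [[0,0,0.008],0],
  ],
)

```text
time_s: 29.7
ee_pos: [0.4912, 0.2611, 0.0314]
eef_rot: [-3.142, -0.0, -3.01]
force: [0.1, 0.1, -1.6]
grip_width: 0.0519
grip_force: 20.0
```

Request:
carry_out(
  motion=[
    [[0,0,0.003],0],
    [[0,0,0.006],0],
    [[0,0,0.006],0],
  ],
)

```text
time_s: 30.0
ee_pos: [0.4917, 0.2612, 0.0311]
eef_rot: [3.141, 0.001, -3.01]
force: [-1.3, -2.5, 7.9]
grip_width: 0.0514
grip_force: 20.0
```

Request:
carry_out(
  motion=[
    [[0,0,0],0],
    [[0,0,0],0],
    [[0,0,0],0],
    [[0,0,0],0],
    [[0,0,0],0],
    [[0,0,-0.2],0],
    [[0,0,-0.4],0],
    [[0,0,-0.65],0],
    [[0,0,-0.85],0],
    [[0,0,-0.95],0],
    [[0,0,-0.95],0],
    [[0,0,-0.95],0],
  ],
  hand=-1,
)

```text
time_s: 31.2
ee_pos: [0.491, 0.261, 0.2193]
eef_rot: [-3.141, -0.001, -3.01]
force: [0.2, 0.2, -1.2]
grip_width: 0.0939
grip_force: 0.0
```

Run:
```python
from chk import *
c=(.491,.261)
fit(c,.09,.026,.003,w=.05)
for n in("scene","side"):
    p,d,i=shot(n);W=cloud(d,i).reshape(-1,3);cv2.imwrite(f"pics/{n}9.png",p)
    for c,z0,z1,r in(((.491,.261),.008,.065,.025),((.641,-.015),.02,.068,.025),((.575,-.271),.085,.112,.03),((.575,-.271),.128,.143,.009),((.4406,.062),.008,.065,.025),((.332,.281),.008,.065,.025)):
        P=W[(W[:,2]>z0)&(W[:,2]<z1)&(np.hypot(W[:,0]-c[0],W[:,1]-c[1])<.04)];print(n,c,len(P),len(P)>20 and circ(P,r))
```

```text
31.2 [0.491  0.261  0.2193] 0.09387880653496067
(0.491, 0.261) 2797 (array([0.4979, 0.2598]), np.float64(0.010653301336970077)) ((0.4901350438594818, 0.261214941740036), 0.025960629805922508)
scene (0.491, 0.261) 275 (array([0.4915, 0.2617]), np.float64(0.0010405428111977689))
scene (0.641, -0.015) 609 (array([ 0.6419, -0.014 ]), np.float64(0.0008885180847991597))
scene (0.575, -0.271) 338 (array([ 0.576 , -0.2717]), np.float64(0.0010652259744027143))
scene (0.575, -0.271) 62 (array([ 0.576 , -0.2712]), np.float64(0.0009903863885157426))
scene (0.4406, 0.062) 578 (array([0.4415, 0.0627]), np.float64(0.0011432886298252246))
scene (0.332, 0.281) 565 (array([0.3322, 0.2808]), np.float64(0.0012773635020920248))
side (0.491, 0.261) 292 (array([0.4912, 0.2607]), np.float64(0.001805462451511082))
side (0.641, -0.015) 288 (array([ 0.6409, -0.0151]), np.float64(0.0015425258060426277))
side (0.575, -0.271) 259 (array([ 0.5757, -0.2719]), np.float64(0.0010922896865010006))
side (0.575, -0.271) 49 (array([ 0.5753, -0.272 ]), np.float64(0.0008288811243301139))
side (0.4406, 0.062) 347 (array([0.441 , 0.0618]), np.float64(0.0014174147191242492))
side (0.332, 0.281) 319 (array([0.3316, 0.2798]), np.float64(0.0019154748591313088))
```

View pics/scene9.png

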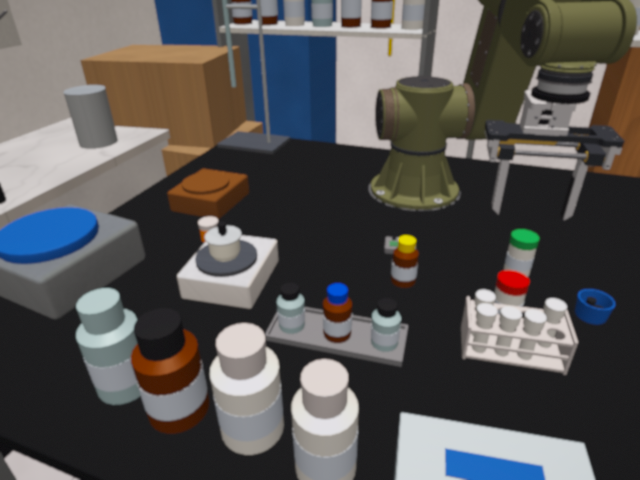

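Everything is in place: covered dish on the hotplate (225,245), blue bottle midway in the tray (338,315), red jar behind the rack in this view (512,290), look-alikes unmoved, gripper clear.

```bash
python3 -c "
from station import ctrl
print(ctrl.hand_in())"
```

```text
the job is handed in; nothing more can be done
None
```

The job is handed in at about 31 s of the 104 s allowed: the covered dish is on the hotplate, the blue-capped bottle is midway in the tray, and the red-lidded jar stands before the rack, all measured within tolerance, with the look-alikes left where they were; no verdict was returned.

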